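# Work a seized extension bar out of its tool holder

## Task

An extension bar has seized in the tool holder that stands in the round tightening fixture. Take the loose thread cap off the bar and set it, open side down as it came, in the shallow round dish. Then work the bar free by twisting it back and forth while pulling gently upward, so that the tool holder stays down in the fixture, and stand the bar upright on its foot in the flat tray, without knocking over the other tool holders.

Things in the scene. Friction and masses are not known exactly. Their poses are not given: they have to be found in the camera images.
- fixture: Tightening fixture bolted to the table: round blue pedestal, foot 110 mm across, black ring 96 mm across whose top is 62 mm high. Origin: on its axis at table level; z up. It fixes the tool holder's heading; the holder and the bar stand on its axis.
- holder (a joint): Height (m) of the tool holder above its seat in the fixture: 0 = fully down, rises if it is lifted (range 0 to 0.04). The steel tool holder is keyed in the fixture so it cannot turn, but it rests there by its own 1.3 kg only (about 13 N): a straight pull on the seized bar lifts the holder along with the bar.
- holder_top (a point): Centre of the tool holder's top face, 105 mm above the table with the holder down. The holder's nose is 52 mm across; in its mouth four small sprung jaws bear on the bar's shank.
- bar: The seized steel extension bar, about 0.32 kg, 92 mm tall, upright. Origin: centre of its foot; z up its axis. From the foot up: round shank 24 mm across to 28 mm, collar 36 mm across from 28 to 34 mm (resting on the holder's top face), flat-sided grip 34 to 74 mm (see bar_grip), nose 14 mm across from 74 to 92 mm. At the start its x and y lie along the fixture's.
- bar_grip (a point): Middle of the bar's flat-sided grip, 54 mm above the bar's foot. The grip is 40 mm tall, 32 mm wide along the bar's x and 16 mm thick along its y: hold it across the 16 mm.
- bar_shank (a point): Middle of the bar's shank, 14 mm above its foot. The jaws hold it by dry friction of 30 to 42 N (0.35 to 0.5 N m of twist), more than the holder weighs. While it turns, the friction mostly opposes the turning and a light pull raises it: 2 to 3 mm of rise per rad, rising and turning together, keeps the holder down. Free of the jaws after 20 mm of rise, clear of the holder after 28 mm.
- cap: Black plastic thread cap, a round cup upside down, 28 mm across, 30 mm tall, 20 mm inside, 20 g, sitting loose over the bar's nose with its rim on top of the flat-sided grip. Origin: centre of its open rim (its lower end); z towards the closed end.
- dish: Shallow round aluminium dish fixed to the table, 76 mm across outside, 66 mm inside, rim 12 mm high, inner floor 4 mm above the table. Origin: centre of its underside, z up.
- tray: Flat grey plastic tray fixed to the table, 150 mm along its x and 130 mm along its y, walls 4 mm thick and 16 mm high, inner floor 4 mm above the table. Origin: centre of its underside, z up.
- holder_a: Bystander: loose steel tool holder standing beyond the fixture, 125 mm tall, 64 mm across. Origin: centre of its foot, z up.
- holder_b: Bystander: loose steel tool holder standing beyond the fixture, 145 mm tall, 64 mm across. Origin: centre of its foot, z up.
- holder_c: Bystander: loose steel tool holder standing between the robot and the fixture, 95 mm tall, 52 mm across. Origin: centre of its foot, z up.

How it is judged (in metres and radians):
On the way, in this order (a step that is already met when the one before it is completed fails the run):
1. the cap is off the bar, open side down in the dish, and let go, with the bar still in the holder (horizontal distance between cap and dish below 0.024 m and z of cap in the frame of dish below 0.008 m and angle between cap's own z axis and vertical below 0.2 rad and z of bar in the frame of fixture below 0.093 m and contact force between the fingers and cap below 0.2 N), for 0.2 s.
2. the bar, still in the holder, is twisted at least 0.12 rad either way from where it stood (z of bar in the frame of fixture below 0.093 m and angle between the x axis of bar and the x axis of fixture, either way round above 0.12 rad).
3. the bar, still in the holder, is twisted back to within 0.06 rad of where it stood (z of bar in the frame of fixture below 0.093 m and angle between the x axis of bar and the x axis of fixture, either way round below 0.06 rad).
At the end, for the whole second after the job is handed in: Bar upright (0.1 rad) on its foot on the tray floor; cap open side down (0.2 rad) on the dish floor, centre within 24 mm of the dish centre; the tool holder down in the fixture (3 mm); the other three tool holders standing; all released and at rest (horizontal distance between cap and dish below 0.024 m and z of cap in the frame of dish below 0.008 m and angle between cap's own z axis and vertical below 0.2 rad and z of bar in the frame of tray below 0.008 m and x of bar in the frame of tray between -0.065 and 0.065 m and y of bar in the frame of tray between -0.055 and 0.055 m and angle between bar's own z axis and vertical below 0.1 rad and linear speed of each of bar, cap below 0.02 m/s and value of joint holder below 0.003 m and angle between each of holder_a, holder_b, holder_c's own z axis and vertical below 0.3 rad); the robot touches nothing.
It fails at once if the tool holder is lifted more than 6 mm out of the fixture (value of joint holder above 0.006 m).
It fails at once if another tool holder is knocked over (angle between any of holder_a, holder_b, holder_c's own z axis and vertical above 0.5 rad).
It also fails if it takes over 72 s, if anything falls off the work surface, if the arm or the gripper's body presses on something with over 40 N, if the wrist force passes 120 N, or if a joint passes its speed limit or range.

## Robot

A 6-joint arm with a two-finger parallel gripper is mounted at the origin on the work surface. World frame = base frame: x ahead of the robot, y to its left, z up, the work surface at z = 0. Lengths are in mm, angles in degrees, forces in N, time in s.
With the tool pointing down it reaches from about 350 to 850 mm from the base axis. Payload 8.1 kg.
Tool frame: the origin (TCP) lies at the very end of the fingers, on their centre line; the grasp point (between the pads) lies r.tcp_to_grasp behind it (r.tcp_to_grasp is the distance from the TCP to the grasp point, in mm); z points along the fingers, y is the line along which they close (so a half turn about z gives the same grasp; the last joint's range is limited). The gripper opens to 85 mm and grips with 20 to 120 N. Pads are 22 mm wide; open, the fingers measure 114 mm over their backs; the gripper's body (76 mm by 85 mm) begins 54 mm behind the grasp point. The pads swing forward as they close: fully open they stand 13 mm farther back than shut.
Start: joints at [-78.002, 7.471, 85.268, -0, 87.261, -4.893], TCP at [174.349, -574.114, 198.492] pointing down, gripper open.
Joint ranges: [-169.43, 169.43], [-51.17, 129.36], [1.28, 143.12], [-76.62, 256.62], [0, 156.53], [-152.29, 152.29]. Speed limits (degrees/s): [136.94, 136.94, 159.86, 180, 180, 180].

## Interface

Orientations are given as [roll, pitch, yaw] about the fixed x, y, z axes, in that order (R = Rz(yaw) Ry(pitch) Rx(roll)).
In Python, from bench import r gives the robot as it stands.
- The arm moves only by the shell command python3 -m handwheel 'ROWS' [OPENING] [FORCE]. ROWS is JSON, a list of rows, each a list of 4 numbers: the shift along the tool's x, y, z in m, then the turn about the tool's z in degrees. A call has 1 to 10 rows; each row shifts and turns the commanded pose from where the row before left it, along the tool's axes as they then stand; what a row does not reach is not made up. A row lasts 1/10 s, in which the tool goes at most 50 mm and 8.59 degrees, less where a joint would pass 70% of its speed; a pose out of reach is approached as far as the arm can. A call is refused whole if a number of a shift passes 0.05 or a number of a turn 8.59, either way. A call with a gripper value outside its range is refused whole. OPENING is the finger opening in m, from 0 to 0.0854, set as the call begins (- or left out, the last holds). The fingers move at their own pace and stop on an object; FORCE is the grip in N (left out, the last holds). Time passes only in rows, so rows that do not move let the fingers close. It gives the time, the measured TCP pose, the force, the opening and the grip force at its end, in the units of the state.
- r.sense(): the state, without advancing time (a new reading comes with each control period).
- r.snapshot(name): name is "scene" or "side" or "wrist"; returns the picture (400x640x3 uint8, red, green, blue); there is no depth.
- r.camera_params(name): a dict with "fx", "fy", "cx", "cy" (pixels), "R" (3x3) and "t" (3): a world point X has camera coordinates R X + t; the wrist camera has in their place "mount" (4x4, takes a point from camera to tool coordinates, whose origin is the TCP and whose axes are the flange's). Camera axes: x right, y down, z forward; pixel columns grow to the right and rows downward; lengths in mm; the calibration is good to about 2 mm. A picture is of the moment at which its call begins: read the wrist's pose just before it. camera_params takes no time and is no camera call.
- r.hand_in(): hands the job in; it is judged then, once.
The state is a dict: "time": time; "joint_pos": joint angles; "qd": joint speeds; "joint_efforts": joint torques, N m; "tool_pos": TCP position; "tcp_rot": TCP orientation; "ft_force": force on the tool from outside, world axes, zero at the start; "wrist_torque": the same for the moment, N m; "finger_gap": finger opening in mm; "grip_force": force on a finger pad.
Only numpy, scipy, OpenCV 4.12 (cv2) and the standard library are available. Lean on these libraries where they do the work, as an engineer would, in place of code of your own. Each camera call takes 0.05 s, during which the arm holds its last target. There are 200 camera calls.

## Working session

There is one attempt and no reset: what is moved stays moved. The work goes in short steps, Python scripts to look and compute and a shell command to move; the robot and the scene stay as the last step left them, time stands still between calls to the robot, and variables do not carry over. Pictures are saved under pics/ and viewed, at most 10 in all, crops included, and the job is handed in when it is done.

```bash
ls; mkdir -p pics
python3 - <<'E'
from bench import r
import cv2
for n in ["scene","side"]:
    cv2.imwrite(f"pics/{n}0.png", r.snapshot(n)[:,:,::-1])
    print(n,r.camera_params(n))
print(r.camera_params("wrist"), r.tcp_to_grasp)
print(r.sense())
E
```

```text
pics
scene {'fx': 368.61338875698567, 'fy': 368.61338875698567, 'cx': 311.33266029855594, 'cy': 199.09174139300973, 'R': array([[ 0.49069089,  0.87119207,  0.01571064],
       [ 0.66966861, -0.36552639, -0.64647847],
       [-0.55746426,  0.32774202, -0.76277045]]), 't': array([-292.94140797, -308.41435561, 1218.08545643])}
side {'fx': 443.66248661171653, 'fy': 443.66248661171653, 'cx': 320.03358356116075, 'cy': 195.61269993691212, 'R': array([[-0.95663031, -0.29078427, -0.01740597],
       [-0.18733968,  0.65987151, -0.72764925],
       [ 0.22307466, -0.6928305 , -0.68572852]]), 't': array([548.48664969, 182.45003787, 808.98711938])}
{'fx': 339.75057207311653, 'fy': 339.75057207311653, 'cx': 314.77531875479445, 'cy': 202.08111647343006, 'mount': array([[ 1.39546284e-03, -9.54378493e-01, -2.98596292e-01,
         7.56913103e+01],
       [ 9.99997190e-01,  7.59508542e-04,  2.24584268e-03,
        -4.52236403e-01],
       [-1.91659752e-03, -2.98598587e-01,  9.54376870e-01,
        -1.76390728e+02],
       [ 0.00000000e+00,  0.00000000e+00,  0.00000000e+00,
         1.00000000e+00]])} 18.700000000000003
{'time': 0.1, 'joint_pos': array([-7.80040360e+01,  7.50998444e+00,  8.53249384e+01, -7.25246457e-04,
        8.72604132e+01, -4.89367917e+00]), 'qd': array([ 0.05237588, -0.11853261,  0.01586764,  0.05175915,  0.10257535,
        0.06455871]), 'joint_efforts': array([ 1.14229875e-03, -5.70949996e+01, -5.01942337e+01, -1.77132492e-04,
        8.07210978e-03,  2.92059769e-05]), 'tool_pos': array([ 174.21223798, -573.57227277,  197.53947278]), 'tcp_rot': array([-1.79904950e+02, -7.41110926e-03,  1.68896723e+01]), 'ft_force': array([-1.04973888,  0.25325653,  0.50900516]), 'wrist_torque': array([-0.0014525 , -0.01084949, -0.01457631]), 'grip_force': 0.0, 'finger_gap': 85.33518385856081}
```

View pics/scene0.png

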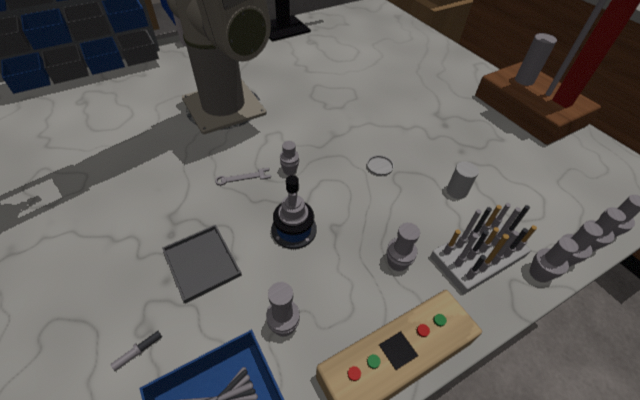

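View pics/side0.png

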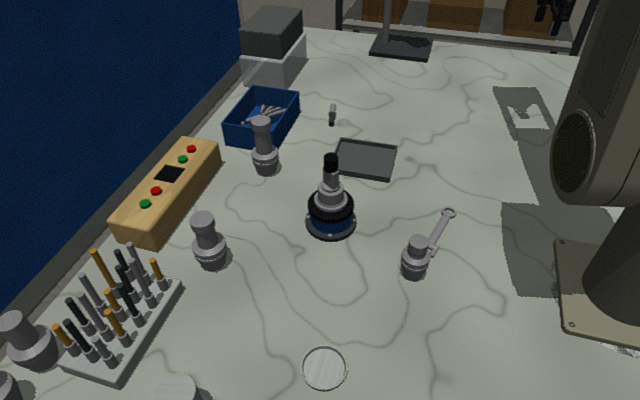

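The scene view shows the cap top at about (292,183), the fixture foot centre near (294,231), the dish at (380,166), the tray at (163,250)-(214,228)-(240,264)-(187,299), and holder_c's foot near (290,170). The side view shows the cap top at (331,159), the dish at (325,368), holder_c's foot near (413,273) and the tray centre near (365,159).

```bash
cat > geo.py <<'E'
import numpy as np, cv2
from bench import r
from scipy.spatial.transform import Rotation as Ro
def cam(n,s=None):
    p=r.camera_params(n); K=np.array([[p['fx'],0,p['cx']],[0,p['fy'],p['cy']],[0,0,1]])
    if n!='wrist': return K,np.array(p['R']),np.array(p['t'])
    s=s or r.sense(); T=np.eye(4); T[:3,:3]=Ro.from_euler('xyz',s['tcp_rot'],degrees=True).as_matrix(); T[:3,3]=s['tool_pos']
    M=np.linalg.inv(T@p['mount']); return K,M[:3,:3],M[:3,3]
def onplane(c,uv,z):
    K,R,t=c; d=R.T@np.linalg.inv(K)@np.r_[uv,1]; o=-R.T@t; return o+d*(z-o[2])/d[2]
def proj(c,X):
    K,R,t=c; p=K@(R@np.asarray(X,float)+t); return p[:2]/p[2]
def tri(ca,a,cb,b):
    P=[c[0]@np.c_[c[1],c[2]] for c in (ca,cb)]
    X=cv2.triangulatePoints(P[0],P[1],np.array(a,float).reshape(2,1),np.array(b,float).reshape(2,1)).ravel(); return X[:3]/X[3]
def delta(x,y,z,yaw):
    "remaining shift in tool axes (m) and turn (deg) to TCP pose, tool pointing down"
    s=r.sense(); R=Ro.from_euler('xyz',s['tcp_rot'],degrees=True)
    d=R.inv().apply(np.array([x,y,z])-s['tool_pos'])/1000
    return d.round(4), round(-((yaw-s['tcp_rot'][2]+180)%360-180),2), s['tcp_rot'].round(2)
E
python3 - <<'E'
from geo import *
a,b=cam('scene'),cam('side')
np.set_printoptions(precision=1,suppress=True)
for n,p,q,z in [('cap top',(292,181),(331,156),181),('fix foot',(294,229),(331,221),5),('dish',(380,165),(325,367),12),('ring',(293,215),(330,203),62),('holder c foot',(290,170),(413,271),0),('holder c top',(288,146),(416,241),95),('a top',(407,231),(203,218),125),('b top',(280,291),(261,122),145)]:
    print(n,onplane(a,p,z),onplane(b,q,z),tri(a,p,b,q))
for p in [(163,250),(214,228),(240,264),(187,299)]: print(onplane(a,p,16))
for p in [(340,138),(397,146),(391,180),(332,172)]: print(onplane(b,p,16))
E
```

```text
cap top [563.5 -29.9 181. ] [558.  -30.9 181. ] [559.6 -30.5 179.8]
fix foot [559.  -26.9   5. ] [557.9 -30.1   5. ] [558.3 -28.1   6.3]
dish [484.5 283.8  12. ] [477.6 287.1  12. ] [479.4 286.    7.7]
ring [559.6 -28.5  62. ] [558.9 -26.5  62. ] [559.1 -27.9  60.8]
holder c foot [371.2  58.7   0. ] [370.5  49.5   0. ] [372.2  55.4   5.1]
holder c top [376.3  53.3  95. ] [376.   57.2  95. ] [375.5  54.6  93. ]
a top [751.  133.9 125. ] [749.7 135.1 125. ] [750.4 134.4 124. ]
b top [ 754.  -153.2  145. ] [ 752.7 -149.6  145. ] [ 753.7 -152.6  143.1]
[ 475.  -318.1   16. ]
[ 471.9 -196.1   16. ]
[ 592.8 -179.3   16. ]
[ 617.  -306.4   16. ]
[ 613.5 -311.1   16. ]
[ 466.  -316.6   16. ]
[ 457.2 -183.8   16. ]
[ 596.4 -174.4   16. ]
```

```bash
python3 -m handwheel '[[0.037,-0.029,-0.008,0],[0.037,-0.029,-0.008,0],[0.037,-0.029,-0.008,0],[0.037,-0.029,-0.008,0],[0.037,-0.029,-0.008,0],[0.037,-0.029,-0.008,0],[0.037,-0.029,-0.008,0],[0.037,-0.029,-0.008,0],[0.037,-0.029,-0.008,0],[0.037,-0.029,-0.008,0]]'
python3 -m handwheel '[[0.037,-0.029,0,0],[0.037,-0.029,0,0],[0.037,-0.029,0,0],[0.037,-0.029,0,0],[0,0,0,0],[0,0,0,0]]'
python3 - <<'E'
from geo import *
s=r.sense(); im=r.snapshot('wrist'); cv2.imwrite('pics/w1.png',im[:,:,::-1])
c=cam('wrist',s); print(s['tool_pos'],s['tcp_rot'])
for X in [(559,-29,181),(559,-29,151),(559,-29,105)]: print(X,proj(c,X))
E
```

```text
time: 1.1
tool_pos: [444.7, -187.3, 278.6]
tcp_rot: [-180.0, 0.0, 16.9]
ft_force: [0.4, -1.4, 0.0]
finger_gap: 85.5
grip_force: 0.0
time: 1.7
tool_pos: [551.9, -34.1, 277.6]
tcp_rot: [-180.0, 0.1, 17.0]
ft_force: [0.7, -0.5, 0.7]
finger_gap: 85.2
grip_force: 0.0
[551.9239715  -34.14896176 277.5619528 ] [-1.79972374e+02  1.03321848e-01  1.70333059e+01]
(559, -29, 181) [311.17869202 181.09926005]
(559, -29, 151) [311.46432359 173.14066086]
(559, -29, 105) [311.81236441 163.44314263]
```

View pics/w1.png

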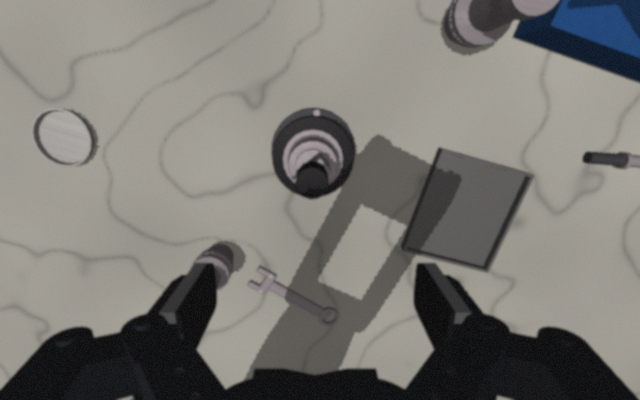

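The wrist view shows the cap at about (313,178) as expected, the dish at (67,137), the tray at (405,245)-(440,150)-(530,178)-(487,268), and a white mark on the ring at (317,112). I'll crop it to read the grip's heading.

Run:
```python
from geo import *
im=cv2.imread('pics/w1.png')[100:210,250:380]
im=cv2.resize(im,None,fx=5,fy=5,interpolation=cv2.INTER_CUBIC)
im=cv2.convertScaleAbs(im,alpha=1.8)
cv2.imwrite('pics/w1c.png',im)
c=cam('wrist')
print(onplane(c,(67,137),12),onplane(c,(313,178),181), onplane(c,(317,112),62))
for p in [(405,248),(440,149),(532,177),(487,269)]: print(onplane(c,p,16))
```

```text
[482.22705766 276.10653632  12.        ] [561.6312429  -30.74894341 181.        ] [608.01181316 -20.8992249   62.        ]
[ 464.8517919  -195.50365082   16.        ]
[ 608.41684067 -187.12771114   16.        ]
[ 609.84194631 -318.32504381   16.        ]
[ 468.45992057 -320.94008239   16.        ]
```

View pics/w1c.png

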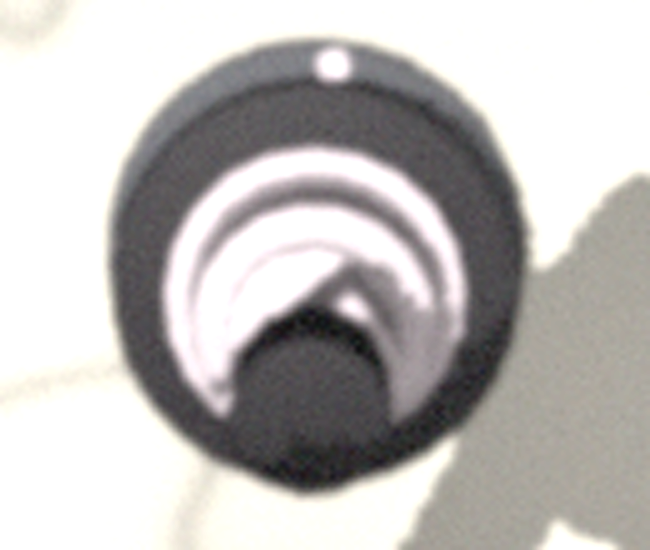

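The crop shows the cap hiding most of the grip, with only one grip corner visible at crop (350,258). That leaves the heading unclear until the cap is off, so I'll take the cap now.

```bash
python3 -m handwheel '[[0.010,0,0.02,0],[0,0,0.03,0],[0,0,0.03,0],[0,0,0.025,0],[0,0,0.018,0],[0,0,0,0],[0,0,0,0]]'
python3 -m handwheel '[[0,0,0,0],[0,0,0,0],[0,0,0,0],[0,0,0,0],[0,0,0,0],[0,0,0,0],[0,0,0,0],[0,0,0,0]]' 0.01 20
```

```text
time: 2.45
tool_pos: [561.2, -33.4, 156.0]
tcp_rot: [180.0, 0.0, 16.8]
ft_force: [0.9, -0.1, 1.2]
finger_gap: 85.3
grip_force: 0.0
time: 3.25
tool_pos: [561.6, -32.2, 155.4]
tcp_rot: [-180.0, 0.0, 16.9]
ft_force: [0.0, -0.3, -0.1]
finger_gap: 10.0
grip_force: 0.0
```

Run:
```python
from geo import *
a=r.snapshot('scene')[130:260,210:380,::-1]; b=r.snapshot('side')[110:240,250:420,::-1]
cv2.imwrite('pics/m2.png',np.hstack([cv2.resize(x,(390,300),interpolation=cv2.INTER_CUBIC) for x in (a,b)]))
```

```text
(no output)
```

View pics/m2.png

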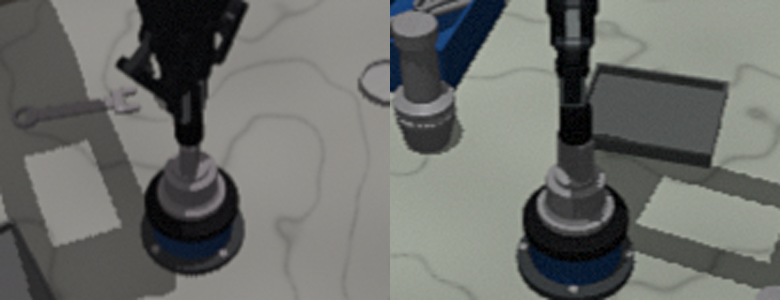

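Run:
```python
from geo import *
s=r.sense(); print(s['tool_pos'],s['finger_gap'],s['grip_force'],s['joint_pos'])
for n,o,(w,h) in [('scene',(210,130),(390/170,300/130)),('side',(250,110),(390/170,300/130))]:
    for X in [s['tool_pos'],(560,-30,181),(560,-30,151),(560,-30,105)]:
        p=proj(cam(n),X); print(n,np.round(X),p.round(1),((p-o)*[w,h]).round())
im=r.snapshot('wrist'); cv2.imwrite('pics/w3.png',im[:,:,::-1])
```

```text
[561.61574646 -32.19885094 155.47063471] 9.940273539817307 0.0 [-8.50411592e+00  3.05430099e+00  9.44773741e+01  1.04097162e-03
  8.24705465e+01  6.46025560e+01]
scene [562. -32. 155.] [290.9 189.1] [186. 136.]
scene [560 -30 181] [291.2 179.9] [186. 115.]
scene [560 -30 151] [291.5 189.6] [187. 138.]
scene [560 -30 105] [292.1 203.5] [188. 170.]
side [562. -32. 155.] [329.4 165.8] [182. 129.]
side [560 -30 181] [329.8 156.1] [183. 106.]
side [560 -30 151] [329.9 168.4] [183. 135.]
side [560 -30 105] [329.9 186.2] [183. 176.]
```

View pics/w3.png

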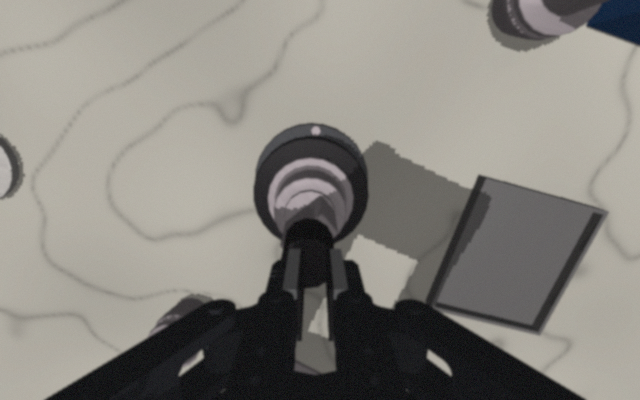

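```bash
python3 -m handwheel '[[0,0,0,0],[0,0,0,0],[0,0,0,0],[0,0,0,0]]' 0.0 30
python3 - <<'E'
from geo import *
im=r.snapshot('wrist')[:,:,::-1]; o=cv2.imread('pics/w3.png'); d=cv2.absdiff(im.astype(np.uint8),o).max(2)
ys,xs=np.where(d>40); print(len(ys), (xs.min(),xs.max(),ys.min(),ys.max()) if len(ys) else '')
cv2.imwrite('pics/w4.png',im)
E
```

```text
time: 3.8
tool_pos: [561.6, -32.2, 155.5]
tcp_rot: [-180.0, 0.0, 16.9]
ft_force: [-0.2, -0.2, 0.3]
finger_gap: -0.1
grip_force: 0.0
7671 (np.int64(48), np.int64(584), np.int64(206), np.int64(399))
```

Run:
```python
from geo import *
c=cam('wrist'); s=r.sense(); im=cv2.imread('pics/w4.png')
for X,col in [(s['tool_pos'],(0,0,255)),(s['tool_pos']+[0,0,18.7],(0,255,255)),((560,-30,181),(0,255,0)),((560,-30,151),(255,0,0))]:
    p=proj(c,X); print(p.round()); cv2.circle(im,tuple(int(round(v)) for v in p),2,col,-1)
im=im[180:400,200:440]; A=cv2.resize(cv2.convertScaleAbs(im,alpha=2.2,beta=10),(480,440))
b=cv2.convertScaleAbs(r.snapshot('side')[100:200,290:370,::-1],alpha=1.5); 
cv2.imwrite('pics/m4.png',np.hstack([A,cv2.resize(b,(320,440),interpolation=cv2.INTER_CUBIC)]))
```

```text
[315. 237.]
[315. 251.]
[310. 259.]
[310. 235.]
```

View pics/m4.png

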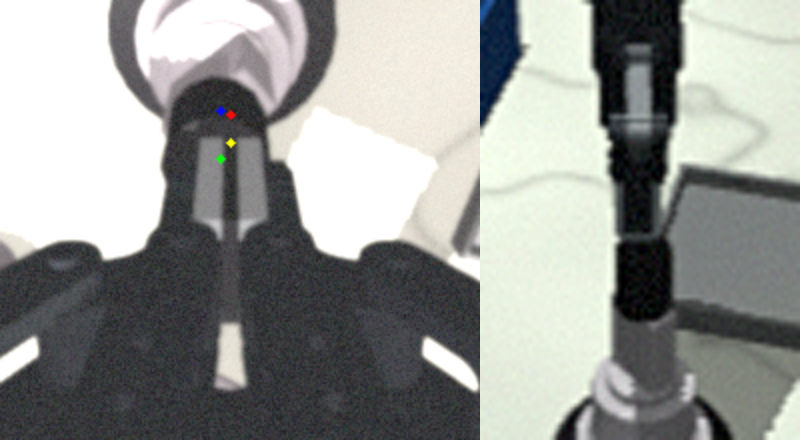

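The side crop shows the cap still on the bar and the closed fingertips just above its top, about 29 mm higher than the nominal TCP. The cap sits about 4 mm to the tool's -y side. I'll open, shift, go 29 mm lower and grip again.

```bash
python3 -m handwheel '[[0,-0.003,0,0],[0,0,0,0],[0,0,0,0],[0,0,0,0],[0,0,0,0],[0,0,0,0]]' 0.07 20
python3 -m handwheel '[[0,0,0.01,0],[0,0,0.01,0],[0,0,0.009,0],[0,0,0,0],[0,0,0,0]]'
python3 -m handwheel '[[0,0,0,0],[0,0,0,0],[0,0,0,0],[0,0,0,0],[0,0,0,0],[0,0,0,0]]' 0.01 20
```

```text
time: 4.5
tool_pos: [560.7, -29.4, 155.5]
tcp_rot: [-180.0, -0.0, 16.9]
ft_force: [0.4, 0.2, -0.5]
finger_gap: 70.2
grip_force: 0.0
time: 5.0
tool_pos: [560.3, -29.3, 125.8]
tcp_rot: [-180.0, 0.1, 16.9]
ft_force: [-0.5, -0.6, 0.2]
finger_gap: 69.9
grip_force: 0.0
time: 5.6
tool_pos: [561.2, -29.4, 127.1]
tcp_rot: [180.0, -0.1, 16.9]
ft_force: [0.4, 0.2, 4.3]
finger_gap: 27.4
grip_force: 19.9
```

```bash
python3 -m handwheel '[[0,0,-0.002,0],[0,0,-0.002,0],[0,0,0,0],[0,0,0,0]]'
```

```text
time: 6.0
tool_pos: [560.7, -29.3, 130.4]
tcp_rot: [-180.0, 0.0, 16.9]
ft_force: [-0.1, 0.0, -0.5]
finger_gap: 26.7
grip_force: 19.7
```

```bash
python3 -m handwheel '[[0,0,-0.02,0],[0,0,-0.025,0],[0,0,-0.02,0],[0.002,-0.046,0,0],[0.002,-0.046,0,0],[0.002,-0.046,0,0],[0.002,-0.046,0,0],[0.002,-0.046,0,0],[0.002,-0.046,0,0],[0.002,-0.046,0,0]]'
python3 -m handwheel '[[0,0,0,0],[0,0,0,0],[0,0,0,0]]'
python3 - <<'E'
from geo import *
s=r.sense(); im=r.snapshot('wrist'); cv2.imwrite('pics/w5.png',im[:,:,::-1]); c=cam('wrist',s)
p=proj(c,(481,283,12)); print(p, proj(c,(481,283,12)+np.array([38,0,0])))
b=r.snapshot('scene'); cv2.imwrite('pics/s5.png',b[:,:,::-1])
x,y=p.astype(int); crop=lambda i,x,y,w,h:i[max(0,y-h):y+h,max(0,x-w):x+w,::-1]
A=cv2.resize(crop(im,x,max(y,80),100,100),(400,400),interpolation=cv2.INTER_CUBIC)
B=cv2.resize(crop(b,380,160,50,50),(400,400),interpolation=cv2.INTER_CUBIC)
cv2.imwrite('pics/m5.png',np.hstack([A,B])); print(x-100,max(y,80)-100)
E
```

```text
time: 7.0
tool_pos: [479.8, 284.5, 195.5]
tcp_rot: [180.0, -0.0, 16.9]
ft_force: [1.6, 0.1, -0.4]
finger_gap: 26.9
grip_force: 19.8
time: 7.3
tool_pos: [480.7, 282.1, 195.2]
tcp_rot: [180.0, 0.0, 16.9]
ft_force: [0.8, -1.1, 0.1]
finger_gap: 26.7
grip_force: 19.9
[313.64318796 168.8396384 ] [324.22019563 134.5997991 ]
213 68
```

View pics/m5.png

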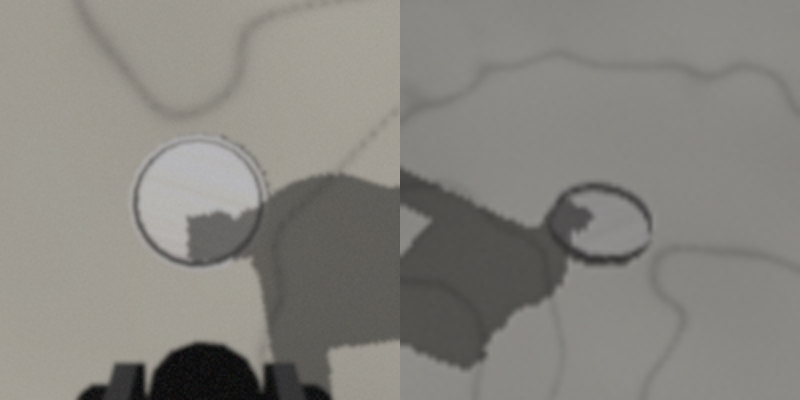

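The dish is at wrist pixel (312.5,169), within 1–2 px of where I predicted, so its centre is about (481,284). The cap is hanging centred between the fingers.

```bash
python3 -m handwheel '[[0,-0.001,0.03,0],[0,0,0.04,0],[0,0,0.04,0],[0,0,0.04,0],[0,0,0.03,0],[0,0,0.02,0],[0,0,0.005,0],[0,0,0,0],[0,0,0,0]]'
python3 -m handwheel '[[0,0,0.002,0],[0,0,0.002,0],[0,0,0,0]]'
```

```text
time: 8.3
tool_pos: [481.7, 283.8, -7.9]
tcp_rot: [-180.0, -0.1, 16.8]
ft_force: [0.1, 0.8, 0.3]
finger_gap: 26.8
grip_force: 19.9
time: 8.6
tool_pos: [480.5, 284.0, -13.1]
tcp_rot: [-180.0, -0.0, 16.9]
ft_force: [0.3, 0.1, -0.0]
finger_gap: 27.1
grip_force: 19.9
```

```bash
python3 -m handwheel '[[0,0,0.002,0],[0,0,0.001,0],[0,0,0,0]]'
```

```text
time: 8.9
tool_pos: [480.1, 283.7, -16.8]
tcp_rot: [180.0, 0.0, 16.9]
ft_force: [-0.8, -0.6, -0.7]
finger_gap: 27.2
grip_force: 19.9
```

```bash
python3 -m handwheel '[[0,0,0.001,0],[0,0,0.001,0],[0,0,0,0]]'
```

```text
time: 9.2
tool_pos: [480.1, 283.7, -18.7]
tcp_rot: [180.0, 0.0, 16.9]
ft_force: [-0.0, 0.4, 0.4]
finger_gap: 27.0
grip_force: 19.9
```

```bash
python3 -m handwheel '[[0,0,0.001,0],[0,0,0.001,0],[0,0,0,0]]'
```

```text
time: 9.5
tool_pos: [480.4, 283.8, -19.9]
tcp_rot: [180.0, -0.0, 16.9]
ft_force: [-2.9, -1.2, 5.1]
finger_gap: 27.0
grip_force: 20.4
```

```bash
python3 -m handwheel '[[0,0,0,0],[0,0,0,0],[0,0,0,0]]' 0.036 20
python3 -m handwheel '[[0,0,-0.005,0],[0,0,-0.02,0],[0,0,-0.04,0],[0,0,-0.045,0],[0,0,-0.045,0],[0,0,-0.045,0],[0,0.04,-0.02,0],[0,0.045,0,0],[0,0.045,0,0],[0,0.045,0,0]]'
python3 -m handwheel '[[0,0.045,0,0],[0,0.045,0,0],[0,0.045,0,0],[0,0.007,0,0],[0,0,0,0],[0,0,0,0],[0,0,0,0]]' 0.0854
python3 - <<'E'
from geo import *
s=r.sense(); c=cam('wrist',s); im=r.snapshot('wrist'); cv2.imwrite('pics/w6.png',im[:,:,::-1])
p=proj(c,(560,-30,151)); print(p); x,y=p.astype(int)
y0=max(0,y-80); x0=x-65
A=cv2.resize(im[y0:y0+130,x0:x0+130,::-1],(480,480),interpolation=cv2.INTER_CUBIC); A=cv2.convertScaleAbs(A,alpha=1.1)
B=r.snapshot('scene')[135:195,340:420,::-1]
B=cv2.resize(B,(320,240),interpolation=cv2.INTER_CUBIC); C=r.snapshot('side')[330:400,280:373,::-1]; C=cv2.resize(C,(320,240))
cv2.imwrite('pics/m6.png',np.hstack([A,np.vstack([B,C])])); print(x0,y0)
E
```

```text
time: 9.8
tool_pos: [480.2, 283.7, -20.6]
tcp_rot: [180.0, 0.0, 16.9]
ft_force: [0.3, -0.4, 0.2]
finger_gap: 36.2
grip_force: 0.0
time: 10.8
tool_pos: [531.5, 114.9, 200.4]
tcp_rot: [180.0, -0.1, 16.9]
ft_force: [1.4, 1.3, -0.2]
finger_gap: 36.0
grip_force: 0.0
time: 11.5
tool_pos: [572.2, -18.1, 199.6]
tcp_rot: [-180.0, -0.0, 17.0]
ft_force: [0.2, 0.4, 0.9]
finger_gap: 85.4
grip_force: 0.0
[325.6979968  229.47672839]
260 149
```

View pics/m6.png

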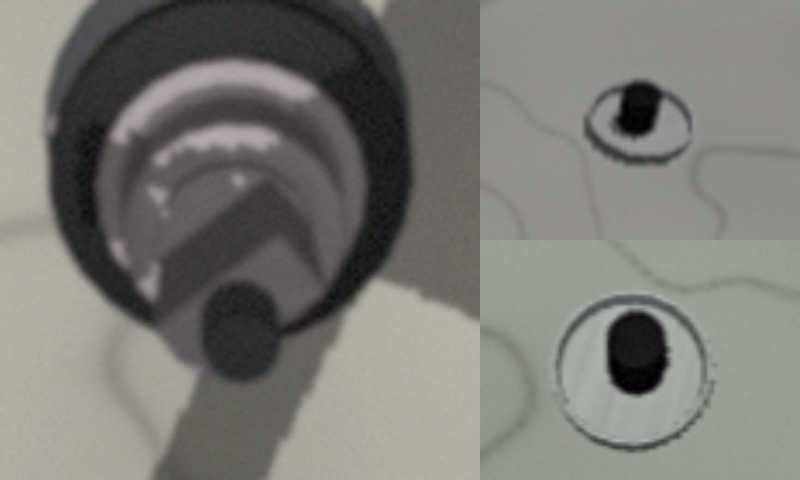

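The cap stands upright in the dish in both views. The wrist crop shows the grip's top-face corners at about (155,320), (278,228) and (322,285), with the long side between the first two.

Run:
```python
from geo import *
c=cam('wrist'); k=130/480
P=[onplane(c,(260+x*k,149+y*k),151) for x,y in [(155,320),(278,228),(322,285)]]
for a,b in [(0,1),(1,2)]:
    d=P[b]-P[a]; print(np.linalg.norm(d),np.degrees(np.arctan2(d[1],d[0])))
print('centre',(P[0]+P[2])/2)
print(delta(559.5,-30,150,-38),delta(559.5,-30,150,-42))
```

```text
30.128226678713347 -34.24507871434451
14.465905733360831 -126.10767108907604
centre [558.76812635 -29.77263639 151.        ]
(array([-0.0156,  0.0075,  0.0496]), np.float64(54.99), array([-1.800e+02, -1.000e-02,  1.699e+01])) (array([-0.0156,  0.0075,  0.0496]), np.float64(58.99), array([-1.800e+02, -1.000e-02,  1.699e+01]))
```

Bar x heading is about -35°. I'll use the half-turn equivalent, yaw 145°, because it leaves joint 6 plenty of room to twist.

```bash
python3 -m handwheel '[[-0.0156,0.0075,0,0],[0,0,0,-8.5],[0,0,0,-8.5],[0,0,0,-8.5],[0,0,0,-8.5],[0,0,0,-8.5],[0,0,0,-8.5],[0,0,0,-8.5],[0,0,0,-8.5],[0,0,0,-8.5]]'
python3 -m handwheel '[[0,0,0,-8.5],[0,0,0,-8.5],[0,0,0,-8.5],[0,0,0,-8.5],[0,0,0,-8.5],[0,0,0,-8.5],[0,0,0,0],[0,0,0,0]]'
python3 - <<'E'
from geo import *
print(delta(559.3,-30,93,145),r.sense()['joint_pos'].round(1))
E
```

```text
time: 12.65
tool_pos: [559.6, -30.4, 199.5]
tcp_rot: [180.0, -0.0, 93.8]
ft_force: [-0.2, -0.5, -0.0]
finger_gap: 85.4
grip_force: 0.0
time: 13.45
tool_pos: [559.6, -30.8, 199.5]
tcp_rot: [180.0, 0.0, 144.2]
ft_force: [-0.1, 0.9, -0.7]
finger_gap: 85.4
grip_force: 0.0
(array([0.0007, 0.0004, 0.1065]), np.float64(-0.83), array([180.  ,   0.  , 144.17])) [ -8.4   1.3  91.6   0.   87.1 -62.6]
```

```bash
python3 -m handwheel '[[0,0,0.03,-0.5],[0,0,0.03,0],[0,0,0.03,0],[0,0,0.012,0],[0,0,0.004,0],[0,0,0,0],[0,0,0,0]]'
python3 -m handwheel '[[0,0,0,0],[0,0,0,0],[0,0,0,0],[0,0,0,0],[0,0,0,0],[0,0,0,0],[0,0,0,0],[0,0,0,0]]' 0.005 60
python3 -m handwheel '[[0,0,0,0],[0,0,0,0],[0,0,0,0]]' 0.005 120
python3 -c "
from bench import r;s=r.sense();print(s['wrist_torque'],s['ft_force'],s['tcp_rot'])"
```

```text
time: 14.15
tool_pos: [560.9, -31.4, 95.4]
tcp_rot: [179.9, 0.1, 144.9]
ft_force: [0.6, 0.2, 0.7]
finger_gap: 85.3
grip_force: 0.0
time: 14.95
tool_pos: [559.8, -31.2, 93.7]
tcp_rot: [180.0, 0.0, 144.9]
ft_force: [0.1, -0.5, 1.9]
finger_gap: 14.8
grip_force: 60.2
time: 15.25
tool_pos: [559.8, -31.1, 93.7]
tcp_rot: [180.0, 0.0, 144.9]
ft_force: [1.2, 2.0, 2.3]
finger_gap: 13.5
grip_force: 117.7
[ 0.29946527 -0.09029228 -0.02197456] [1.15188166 1.99612384 2.31287979] [1.79979213e+02 1.21063786e-02 1.44900834e+02]
```

```bash
python3 -m handwheel '[[0,0,0,4],[0,0,-0.0002,8],[0,0,-0.0003,8],[0,0,-0.0003,8]]'
python3 -c "
from bench import r;s=r.sense();print(s['wrist_torque'],s['ft_force'],s['tcp_rot'],s['tool_pos'])"
python3 -m handwheel '[[0,0,0,-4],[0,0,-0.0003,-8],[0,0,-0.0003,-8],[0,0,-0.0003,-8]]'
python3 -c "
from bench import r;s=r.sense();print(s['wrist_torque'],s['ft_force'],s['tcp_rot'],s['tool_pos'])"
```

```text
time: 15.65
tool_pos: [559.0, -31.6, 93.5]
tcp_rot: [-179.9, -0.0, 116.6]
ft_force: [0.6, -0.9, -2.7]
finger_gap: 13.9
grip_force: 117.4
[-0.12527837 -0.04600431  0.48328827] [ 0.60694775 -0.89545449 -2.65223599] [-1.79905522e+02 -5.84289062e-03  1.16598619e+02] [558.97363685 -31.5756361   93.50309933]
time: 16.05
tool_pos: [558.8, -31.0, 93.7]
tcp_rot: [-180.0, -0.1, 145.2]
ft_force: [3.8, 1.8, -7.3]
finger_gap: 13.9
grip_force: 117.2
[ 0.54061764 -0.63766772 -0.47264685] [ 3.80302339  1.76131904 -7.31407437] [-1.79974888e+02 -1.10454828e-01  1.45186866e+02] [558.82439792 -30.95509206  93.70137126]
```

```bash
python3 -m handwheel '[[0,0,-0.0003,-8],[0,0,-0.0003,-8],[0,0,-0.0003,-8],[0,0,-0.0003,-8],[0,0,-0.0003,-8]]'
python3 -m handwheel '[[0,0,0,4],[0,0,-0.0002,8],[0,0,-0.0003,8],[0,0,-0.0003,8],[0,0,-0.0003,8],[0,0,-0.0003,8]]'
python3 -c "
from bench import r;s=r.sense();print(s['wrist_torque'],s['ft_force'],s['tcp_rot'],s['tool_pos'])"
```

```text
time: 16.55
tool_pos: [558.9, -29.9, 94.7]
tcp_rot: [179.9, -0.1, -174.8]
ft_force: [5.6, 6.0, -8.6]
finger_gap: 13.8
grip_force: 117.3
time: 17.15
tool_pos: [558.7, -31.4, 96.0]
tcp_rot: [-179.9, -0.1, 140.6]
ft_force: [3.7, 0.2, -10.4]
finger_gap: 13.7
grip_force: 117.5
[-0.14219494 -0.88276029  0.48637528] [  3.74656223   0.15835546 -10.43729715] [-1.79903613e+02 -9.29180308e-02  1.40595258e+02] [558.66110889 -31.37769452  95.98091966]
```

```bash
python3 -m handwheel '[[0,0,-0.0003,8],[0,0,-0.0003,8],[0,0,-0.0003,8],[0,0,-0.0003,8],[0,0,-0.0003,8]]'
python3 -m handwheel '[[0,0,0,-4],[0,0,-0.0002,-8],[0,0,-0.0003,-8],[0,0,-0.0003,-8],[0,0,-0.0003,-8],[0,0,-0.0003,-8],[0,0,-0.0003,-8],[0,0,-0.0003,-8],[0,0,-0.0003,-8],[0,0,-0.0003,-8]]'
python3 -c "
from bench import r;s=r.sense();print(s['wrist_torque'],s['ft_force'],s['tcp_rot'],s['tool_pos'])"
```

```text
time: 17.65
tool_pos: [557.8, -31.6, 97.1]
tcp_rot: [-179.8, -0.0, 100.6]
ft_force: [0.9, -2.1, -9.7]
finger_gap: 13.9
grip_force: 117.6
time: 18.65
tool_pos: [558.8, -30.0, 99.8]
tcp_rot: [179.9, -0.1, 177.2]
ft_force: [6.7, 5.8, -12.2]
finger_gap: 13.8
grip_force: 117.4
[ 1.13902502 -1.3620804  -0.43197192] [  6.74344214   5.84154058 -12.22890058] [ 1.79874401e+02 -1.19329018e-01  1.77203788e+02] [558.83235855 -30.00729682  99.78718101]
```

```bash
python3 -m handwheel '[[0,0,0.0002,4],[0,0,0,8],[0,0,-0.0002,8],[0,0,-0.0003,8],[0,0,-0.0003,8],[0,0,-0.0003,8],[0,0,-0.0003,8],[0,0,-0.0003,8],[0,0,-0.0003,8],[0,0,-0.0003,8]]'
python3 -m handwheel '[[0,0,0.0002,-4],[0,0,0,-8],[0,0,-0.0003,-8],[0,0,-0.0003,-8],[0,0,-0.0003,-8],[0,0,-0.0003,-8],[0,0,-0.0003,-8],[0,0,-0.0003,-8],[0,0,-0.0003,-8],[0,0,-0.0003,-8]]'
python3 - <<'E'
from geo import *
s=r.sense();print(s['wrist_torque'],s['ft_force'],s['tcp_rot'],s['tool_pos'])
a=r.snapshot('scene');cv2.imwrite('pics/s7.png',a[:,:,::-1])
b=r.snapshot('side');cv2.imwrite('pics/d7.png',b[:,:,::-1])
E
```

```text
time: 19.65
tool_pos: [557.8, -31.6, 101.8]
tcp_rot: [-179.8, -0.0, 100.6]
ft_force: [2.2, -1.8, -8.9]
finger_gap: 13.9
grip_force: 118.0
time: 20.65
tool_pos: [558.8, -30.1, 104.1]
tcp_rot: [179.9, -0.1, 177.2]
ft_force: [6.3, 6.1, -12.3]
finger_gap: 13.5
grip_force: 117.4
[ 1.05221498 -1.35019854 -0.45487678] [  6.34023795   6.11829214 -12.31141556] [ 1.79879844e+02 -1.20842504e-01  1.77203321e+02] [558.84685184 -30.0739656  104.10579993]
```

```bash
python3 -m handwheel '[[0,0,0.0002,4],[0,0,0,8],[0,0,-0.0003,8],[0,0,-0.0003,8],[0,0,-0.0003,8],[0,0,-0.0003,8],[0,0,-0.0003,8],[0,0,-0.0003,8],[0,0,-0.0003,8],[0,0,-0.0003,8]]'
python3 -m handwheel '[[0,0,0.0002,-4],[0,0,0,-8],[0,0,-0.0003,-8],[0,0,-0.0003,-8],[0,0,-0.0003,-8],[0,0,-0.0003,-8],[0,0,-0.0003,-8],[0,0,-0.0003,-8],[0,0,-0.0003,-8],[0,0,-0.0003,-8]]'
python3 -m handwheel '[[0,0,0.0002,4],[0,0,0,8],[0,0,-0.0003,8],[0,0,-0.0003,8],[0,0,-0.0003,8],[0,0,-0.0003,8],[0,0,-0.0003,8],[0,0,-0.0003,8],[0,0,-0.0003,8],[0,0,-0.0003,8]]'
python3 -c "
from bench import r;s=r.sense();print(s['wrist_torque'],s['ft_force'],s['tcp_rot'],s['tool_pos'])"
```

```text
time: 21.75
tool_pos: [557.9, -31.6, 106.2]
tcp_rot: [-179.8, -0.0, 100.6]
ft_force: [1.5, -1.1, -9.4]
finger_gap: 13.4
grip_force: 117.9
time: 22.75
tool_pos: [558.9, -30.2, 108.5]
tcp_rot: [179.9, -0.1, 177.2]
ft_force: [5.9, 5.4, -12.7]
finger_gap: 13.6
grip_force: 117.4
time: 23.75
tool_pos: [557.9, -31.5, 110.6]
tcp_rot: [-179.8, -0.0, 100.6]
ft_force: [0.5, -0.9, -9.2]
finger_gap: 13.7
grip_force: 117.9
[-0.30800242 -0.26731155  0.30719772] [ 0.49012184 -0.87950107 -9.23365768] [-1.79760308e+02 -2.51140363e-02  1.00582181e+02] [557.88395178 -31.51721567 110.58883178]
```

```bash
python3 -m handwheel '[[0,0,0.0002,-4],[0,0,0,-8],[0,0,-0.0003,-8],[0,0,-0.0003,-8],[0,0,-0.0003,-8],[0,0,-0.0003,-8],[0,0,-0.0003,-8],[0,0,-0.0003,-8],[0,0,-0.0003,-8],[0,0,-0.0003,-8]]'
python3 -m handwheel '[[0,0,0.0002,4],[0,0,0,8],[0,0,-0.0003,8],[0,0,-0.0003,8],[0,0,-0.0003,8],[0,0,-0.0003,8],[0,0,-0.0003,8],[0,0,-0.0003,8],[0,0,-0.0003,8],[0,0,-0.0003,8]]'
python3 -c "
from bench import r;s=r.sense();print(s['wrist_torque'],s['ft_force'],s['tcp_rot'],s['tool_pos'])"
```

```text
time: 24.75
tool_pos: [559.0, -30.3, 113.1]
tcp_rot: [179.9, -0.1, 177.2]
ft_force: [6.3, 4.2, -10.7]
finger_gap: 13.5
grip_force: 117.5
time: 25.75
tool_pos: [558.4, -31.7, 116.2]
tcp_rot: [-179.8, 0.0, 100.6]
ft_force: [-0.5, -0.3, -3.7]
finger_gap: 13.8
grip_force: 118.7
[ 0.00907052 -0.03529224  0.01890667] [-0.54729158 -0.33645776 -3.72179431] [-1.79823981e+02  2.74603524e-03  1.00553272e+02] [558.37616282 -31.72405435 116.16575716]
```

The bar is free: wrist torque is near zero and the pull is down to the bar's weight. Next I lift it and carry it to the tray.

```bash
python3 -m handwheel '[[0,0,-0.003,0],[0,0,-0.007,0],[0,0,-0.02,0],[0,0,-0.03,0],[0,0,0,0]]'
python3 -m handwheel '[[-0.0425,-0.0122,0,0],[-0.0425,-0.0122,0,0],[-0.0425,-0.0122,0,0],[-0.0425,-0.0122,0,0],[-0.0425,-0.0122,0,0],[0,0,0,0],[0,0,0,0],[0,0,0,0]]'
python3 -m handwheel '[[0,0,0.03,0],[0,0,0.04,0],[0,0,0.04,0],[0,0,0.025,0],[0,0,0.01,0],[0,0,0,0],[0,0,0,0]]'
python3 - <<'E'
from geo import *
a=r.snapshot('scene')[150:320,130:350,::-1]; b=r.snapshot('side')[90:260,260:480,::-1]
cv2.imwrite('pics/m8.png',np.hstack([cv2.resize(x,(400,309),interpolation=cv2.INTER_CUBIC) for x in (a,b)]))
E
```

```text
time: 26.25
tool_pos: [562.4, -31.7, 182.8]
tcp_rot: [179.6, 0.2, 101.1]
ft_force: [1.1, 0.2, -2.8]
finger_gap: 13.6
grip_force: 119.0
time: 27.05
tool_pos: [539.7, -250.6, 176.7]
tcp_rot: [-180.0, -0.1, 101.0]
ft_force: [-0.2, 0.7, -2.9]
finger_gap: 13.6
grip_force: 118.8
time: 27.75
tool_pos: [541.2, -251.5, 34.2]
tcp_rot: [179.9, 0.1, 101.0]
ft_force: [0.2, -1.1, -3.7]
finger_gap: 13.5
grip_force: 118.6
```

View pics/m8.png

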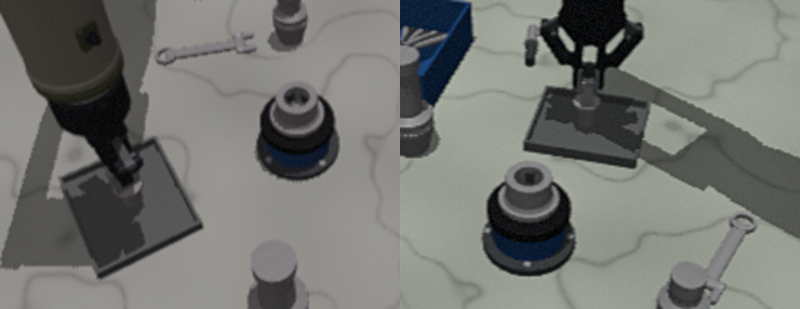

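Both views show the bar over the middle of the tray and the tool holder, now empty, still seated in the fixture. I'll lower the bar until it touches.

```bash
python3 -m handwheel '[[0,0,0.004,0],[0,0,0.003,0],[0,0,0.002,0],[0,0,0,0]]'; python3 -m handwheel '[[0,0,0.001,0],[0,0,0.001,0],[0,0,0,0]]'
```

```text
time: 28.25
tool_pos: [539.5, -251.3, 23.0]
tcp_rot: [-180.0, -0.0, 100.9]
ft_force: [-0.5, -0.6, -3.8]
finger_gap: 13.5
grip_force: 118.6
time: 28.55
tool_pos: [539.8, -251.4, 21.3]
tcp_rot: [-180.0, -0.0, 100.9]
ft_force: [-0.1, -0.0, -3.6]
finger_gap: 13.6
grip_force: 118.6
```

```bash
python3 -m handwheel '[[0,0,0.001,0],[0,0,0,0]]';python3 -m handwheel '[[0,0,0.001,0],[0,0,0,0]]'
```

```text
time: 28.75
tool_pos: [540.1, -251.5, 21.1]
tcp_rot: [180.0, 0.0, 100.9]
ft_force: [-2.0, 1.6, 1.9]
finger_gap: 13.7
grip_force: 119.5
time: 28.95
tool_pos: [540.2, -251.6, 21.1]
tcp_rot: [180.0, 0.0, 100.9]
ft_force: [-5.4, 2.2, 9.9]
finger_gap: 13.6
grip_force: 121.0
```

Foot is down, so I'll release gently and back off upward.

```bash
python3 -m handwheel '[[0,0,-0.0008,0],[0,0,0,0]]' - 20
python3 -m handwheel '[[0,0,0,0],[0,0,0,0],[0,0,0,0],[0,0,0,0],[0,0,0,0],[0,0,0,0]]' 0.06 20
python3 -m handwheel '[[0,0,-0.01,0],[0,0,-0.02,0],[0,0,-0.04,0],[0,0,-0.045,0],[0,0,-0.045,0],[0,0,-0.04,0],[0,0,0,0],[0,0,0,0],[0,0,0,0]]'
python3 - <<'E'
from geo import *
s=r.sense(); c=cam('wrist',s); im=r.snapshot('wrist'); cv2.imwrite('pics/w9.png',im[:,:,::-1])
p=proj(c,(540,-251.5,96)); q=proj(c,(540,-251.5,38)); print(p,q)
# bar upright test: light pixels in side view near projected nose top vs just beside
for n in ('side','scene'):
    g=r.snapshot(n).astype(int).sum(2); cc=cam(n)
    for z in (90,70,50,30):
        u=proj(cc,(540,-251.5,z)).round().astype(int); print(n,z,u,g[u[1],u[0]-14:u[0]+15:2])
E
```

```text
time: 29.15
tool_pos: [540.2, -251.6, 21.1]
tcp_rot: [180.0, 0.0, 100.9]
ft_force: [-4.2, 1.8, 7.2]
finger_gap: 13.6
grip_force: 120.0
time: 29.75
tool_pos: [539.9, -251.4, 20.2]
tcp_rot: [-180.0, -0.0, 100.9]
ft_force: [-0.5, -1.0, 0.2]
finger_gap: 59.8
grip_force: 0.0
time: 30.65
tool_pos: [539.3, -251.1, 219.3]
tcp_rot: [-179.9, -0.1, 100.9]
ft_force: [-0.6, 0.0, -0.4]
finger_gap: 60.1
grip_force: 0.0
[316.20801117 184.24168752] [316.10445354 170.8091818 ]
side 90 [364 132] [442 446 443 275 198 197  86  79 116 247 241 241 238 247 231]
side 70 [364 139] [101 134 144 160 183 314 402 388 333 222 239 240 245 237 241]
side 50 [363 145] [139 146 121 130 120 147 176 184 188 100 102  96  97  80  95]
side 30 [363 152] [239 246 243 217 361 331 175 176 177 397 315 114 140 129 125]
scene 90 [193 241] [201  93  88  99 121 136 142 149 143  96 213 379 373 247 254]
scene 70 [195 246] [143 140 140 149 336 369 299 214 236 233 151 156 163 253 253]
scene 50 [197 251] [142 143 143 139 162 163 165 161 163 158 155 155 175 245 260]
scene 30 [199 256] [143 140 143 213 195 161 159 159 242 356 391 347 239 257 260]
```

The bar profile is centred at the projected heights in both views: collar at z≈30, grip at 50–70. So it stands upright in the tray, and the fingers are clear.

```bash
python3 -c "
from bench import r; print(r.hand_in())"
```

```text
the job is handed in; nothing more can be done
None
```

I handed the job in at about 31 s of the 72 s: the cap is open side down in the dish, the bar was twisted free and stands upright in the tray, and the tool holder is down in the fixture, all judged from camera and force readings, as the hand-in returned no verdict.

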